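# Free the seized tool rest of a stone-turning lathe

## Task

The lathe's tool rest has seized in its banjo with set stone dust: slacken the rest's lock lever, then work the rest out by twisting it to and fro while easing it upwards, without lifting the banjo off the bed and without knocking the alabaster blank on the lathe. Hang the freed rest gently on the rest rack, stem down between the two rails and bar across both, in the free space clear of the other rests. Leave everything else where it is, and the lock lever slack.

Things in the scene. Friction and masses are not known exactly. Their poses are not given: they have to be found in the camera images.
- lathe: Bench lathe, grey-green castings. Origin on the bench under the bed and spindle axis; y along the axis (at z 165) towards the headstock. Bed 110 wide, top z 65, y -220 to 420; headstock from y 250, 156 wide, top z 240; tailstock y -158 to -65, 64 wide, top z 197, handwheel radius 45 to y -192. Quill and live centre (radius 17) fill the axis from there to the blank.
- blank: The alabaster vase blank between the lathe's centres, fixed and fragile: round about the spindle axis, greatest radius 40, 165 long (lathe y 47 to 212), top at 205 over the bench.
- banjo (a joint): How far the banjo (grey cast tool-rest holder astride the bed, 3 kg) has risen off the bed, in m; 0 is seated. It cannot slide or turn, but only its own weight (about 29 N) keeps it down: an upward pull on it of more than that lifts it.
- socket (a point): Centre of the mouth of the banjo's round vertical socket, 105 over the bench when seated. z up; y along the spindle to within 0.12 rad, x level, away from the robot towards the spindle axis, which is 95 off. Socket post: radius 22; bore radius 9, floor 60 below the mouth.
- lock (a joint): Angle (rad) of the rest's lock lever, on the robot's side (-x) of the socket post: 0 locked hard, 1.2 fully slack; the clamp is off from 0.9. It turns about the level line along the socket's x axis, 20 below the mouth. Locked, the knob leans 0.55 rad from upright to the socket's -y; slackening carries it over the top to +y. Stiff, 0.4 N m (7 N at the knob); stays where left.
- lock_knob (a point): Centre of the black ball knob (diameter 20) at the lever's end, 60 from the lever's axis, in a plane 64 in front (-x) of the socket's axis. Lever arm diameter 11.
- rest: The seized tool rest, a steel T of about 0.5 kg. Origin at the foot of its stem; z up the stem, y along the bar. Stem diameter 16, 80 long up to the bar; bar 150 long, 12 thick (x), z 80 to 120, flat-sided, rounded along the top. Seated, its foot stands on the socket's floor, 45 over the bench.
- rack: Wooden rack for tool rests, fixed on the bench. Origin on the bench under its centre. Two level rails along its x, 320 long, each 20 wide, tops at z 110, the gap between them 34 wide (y -17 to 17), open between end boards (x -144 to 144). Rests hang with the stem in the gap and the bar across the rails (along the rack's y), foot at z 30.
- short_rest: Another tool rest hanging in the rack: same stem and section as rest, bar 104 long. Same axes and origin.
- long_rest: Another tool rest hanging in the rack: same stem and section as rest, bar 196 long. Same axes and origin.
- tin: Wax tin standing on the bench, diameter 64, 115 tall, origin under its centre.
- lump: Rough alabaster lump, about 95 x 80 x 62, origin under its centre.
- gouge: Turning gouge lying on the bench, 390 long along its x, handle diameter 32, origin under the blade end of the handle.
- mallet: Wooden mallet lying on the bench, 220 long along its x, head diameter 68, origin under the inner end of the head.
- sanding_block: Cork sanding block, 104 x 64 x 30, origin under its centre.
- rest_foot (a point): Point on the stem's axis 14 above its foot. Set dust grips the stem below it: until the stem has risen 14, a straight pull takes about 50 N besides the weight, and a turn about 0.4 N m. While it turns, most of the grip goes into turning: rising about 3 mm per rad turned, either way, takes some 20 N; rising faster takes more. After that it runs freely.
Not all that is in view belongs to the job. What is shaped like the rest but red is not meant.

How it is judged:
On the way, in this order (a step that is already met when the one before it is completed fails the run):
1. the lock lever is slack while the rest still sits in its socket (value of joint lock above 0.9 rad and z of rest in the frame of socket below -0.045 m), for 0.1 s.
2. the rest is out of the socket (z of rest in the frame of socket above 0 m), for 0.1 s.
At the end, for the whole second after the job is handed in: the rest hangs still in the rack: stem between the rails within 136 mm of the rack's centre, foot 24 to 36 mm over the bench, upright within 0.12 rad, bar across the rails within 0.4 rad, touching no other rest; lock lever beyond 0.9 rad; banjo seated within 2 mm (x of rest in the frame of rack between -0.13 and 0.13 m and y of rest in the frame of rack between -0.017 and 0.017 m and z of rest in the frame of rack between 0.024 and 0.036 m and angle between rest's own z axis and vertical below 0.12 rad and angle between the y axis of rest and the y axis of rack, either way round below 0.4 rad and linear speed of rest below 0.02 m/s and contact force between rest and short_rest below 0.2 N and contact force between rest and long_rest below 0.2 N and value of joint lock above 0.9 rad and value of joint banjo below 0.002 m).
It fails at once if the banjo lifted more than 5 mm off the bed (value of joint banjo above 0.005 m).
It fails at once if the alabaster blank knocked (more than 4 N) (contact force between blank and anything else above 4 N).
It fails at once if the rest dropped (faster than 0.9 m/s) (linear speed of rest above 0.9 m/s).
It fails at once if another tool rest pushed more than 15 mm (distance of any of short_rest, long_rest from where it was at the start of the episode above 0.015 m).
It fails at once if a bystander moved more than 20 mm (distance of any of tin, lump, gouge, mallet, sanding_block from where it was at the start of the episode above 0.02 m).
It also fails if it takes over 72 s, if anything falls off the work surface, if the arm or the gripper's body presses on something with over 40 N, if the wrist force passes 120 N, or if a joint passes its speed limit or range.

## Robot

A 6-joint arm with a two-finger parallel gripper is mounted at the origin on the work surface. World frame = base frame: x ahead of the robot, y to its left, z up, the work surface at z = 0. Lengths are in m, angles in rad, forces in N, time in s.
With the tool pointing down it reaches from about 0.3 to 0.75 m from the base axis. Payload 8.5 kg.
Tool frame: the origin (TCP) lies on the front face of the gripper's body, between the roots of the fingers; the fingertips stand 64 mm ahead of it and the grasp point (between the pads) lies 45 mm ahead of it; z points along the fingers, x is the direction in which the jaws open and shut, and the axes are right-handed (so a half turn about z gives the same grasp; the last joint's range is limited). The gripper opens to 88 mm and grips with 3 to 60 N. Pads are 18 mm wide; open, the fingers measure 123 mm over their backs; the gripper's body (75 mm by 187 mm) begins 45 mm behind the grasp point.
Start: joints at [0.93, 0.381, 1.297, -0, 1.464, -0.215], TCP at [0.227, 0.501, 0.303] pointing down, gripper open.
Joint ranges: [-3.11, 3.11], [-0.89, 2.33], [0.22, 2.48], [-1.42, 4.56], [0.17, 2.85], [-2.88, 2.88]. Speed limits (rad/s): [2.39, 2.39, 3.14, 3.14, 3.14, 3.14].

## Interface

Orientations are given as a unit quaternion [w, x, y, z].
In Python, from cell import robot gives the robot as it stands.
- The arm moves only by the shell command python3 -m crank 'ROWS' [OPENING] [FORCE]. ROWS is a JSON object of lists of equal length, an entry for each row: "offset": the shift along the tool's x, y, z in mm, a list of three; "turn": the turn about the tool's z in rad. In form: {"offset": [[x, y, z], ...], "turn": [turn, ...]}. A call has 1 to 8 rows; each row shifts and turns the pose as measured when the row begins, along the tool's axes as they then stand; what a row does not reach is not made up. A row lasts 1/8 s, in which the tool goes at most 62.5 mm and 10.7 degrees, less where a joint would pass 70% of its speed; a pose out of reach is approached as far as the arm can. A call is refused whole if a number of a shift passes 62.5 or a number of a turn 0.188, either way. A call with a gripper value outside its range is refused whole. OPENING is the finger opening in mm, from 0 to 88.1, set as the call begins (- or left out, the last holds). The fingers move at their own pace and stop on an object; FORCE is the grip in N (left out, the last holds). Time passes only in rows, so rows that do not move let the fingers close. It gives the time, the measured TCP pose, the force and the opening at its end, in the units of the state.
- robot.state(): the state, without advancing time (a new reading comes with each control period).
- robot.get_image(name): name is "scene" or "top"; returns a dict with "img" (384x512x3 uint8, red, green, blue), "z_map" (384x512 float32, m along the optical axis (not along the pixel's ray), 0 where there is no reading), "fx", "fy", "cx", "cy" (pixels), "R" (3x3) and "t" (3): a world point X has camera coordinates R X + t. Camera axes: x right, y down, z forward; pixel columns grow to the right and rows downward; lengths in m; the calibration is good to about 2 mm. A picture is of the moment at which its call begins.
- robot.sign_off(): hands the job in, once; it reports no verdict.
The state is a dict: "time": time; "joint_positions": joint angles; "joint_vel": joint speeds; "joint_torque": joint torques, N m; "eef_pos": TCP position; "ee_rot": TCP orientation; "force": force on the tool from outside, world axes, zero at the start; "wrist_torque": the same for the moment, N m; "grip_width": opening from 0.0 (shut) to 1.0 (fully open).
Only numpy, scipy, OpenCV 4.12 (cv2) and the standard library are available. Lean on these libraries where they do the work, as an engineer would, in place of code of your own. Each camera call takes 0.05 s, during which the arm holds its last target.

## Working session

There is one attempt and no reset: what is moved stays moved. The work goes in short steps, Python scripts to look and compute and a shell command to move; the robot and the scene stay as the last step left them, time stands still between calls to the robot, and variables do not carry over. Pictures are saved under pics/ and viewed, and the job is handed in when it is done.

```bash
ls; mkdir -p pics; cat > h.py <<'E'
from cell import robot
import numpy as np, cv2
from scipy.spatial.transform import Rotation as Rn
def shot(name,fn):
    d=robot.get_image(name); np.savez('pics/'+fn+'.npz',**d)
    cv2.imwrite('pics/'+fn+'.png',cv2.cvtColor(d['img'],cv2.COLOR_RGB2BGR)); return d
def load(fn): return dict(np.load('pics/'+fn+'.npz'))
def crop(fn,u0,v0,u1,v1,s,out):
    d=load(fn); c=d['img'][v0:v1,u0:u1]
    cv2.imwrite('pics/'+out+'.png',cv2.cvtColor(cv2.resize(c,None,fx=s,fy=s,interpolation=cv2.INTER_CUBIC),cv2.COLOR_RGB2BGR))
def pt(d,u,v,z=None):
    if z is None: z=d['z_map'][int(round(v)),int(round(u))]
    c=np.array([(u-d['cx'])/d['fx']*z,(v-d['cy'])/d['fy']*z,z]); return d['R'].T@(c-d['t'])
def onz(d,u,v,h):
    r=d['R'].T@np.array([(u-d['cx'])/d['fx'],(v-d['cy'])/d['fy'],1]); o=-d['R'].T@d['t']
    return o+r*(h-o[2])/r[2]
def proj(d,X):
    c=d['R']@np.array(X)+d['t']; return d['fx']*c[0]/c[2]+d['cx'],d['fy']*c[1]/c[2]+d['cy']
E
python3 - <<'E'
from h import *
for n in('scene','top'):
    d=shot(n,n+'0'); print(n,d['fx'],d['R'].tolist(),d['t'])
print(robot.state())
E
```

```text
pics
scene 392.187853131126 [[-0.7248617836365961, 0.6887778323929978, 0.012668552686696404], [0.5324980568674872, 0.5718723409656971, -0.6240255163619225], [-0.43705973739927456, -0.4455862691358617, -0.7813012624475019]] [ 0.25203795 -0.25501865  1.49797155]
top 468.11502163291345 [[-0.014180967049417863, -0.9998363164251415, 0.011235681151917915], [-0.9860769730877814, 0.012122104213630368, -0.16584709142904108], [0.16568374488640142, -0.013431118599659697, -0.9860874716441639]] [0.1332609  0.48144126 1.55998764]
{'time': 0.1, 'joint_positions': array([ 9.29691449e-01,  3.81141113e-01,  1.29812596e+00,  4.21123263e-05,
        1.46356443e+00, -2.15301869e-01]), 'joint_vel': array([-4.92251201e-05, -9.56119518e-04, -2.69803989e-03,  2.00052061e-03,
       -4.54679600e-04,  8.77251094e-04]), 'joint_torque': array([ 2.98490922e-03, -4.38650465e+01, -2.24913239e+01,  7.13968487e-02,
        3.41557455e-02, -1.85129659e-05]), 'eef_pos': array([0.22708302, 0.50076833, 0.30221265]), 'ee_rot': array([ 1.96968095e-04,  8.40552142e-01,  5.41730295e-01, -5.87647774e-04]), 'force': array([ 0.22766465,  0.18848169, -0.40202388]), 'wrist_torque': array([ 0.04428113, -0.05093185,  0.0160138 ]), 'grip_width': 1.0017036833053556}
```

View pics/scene0.png

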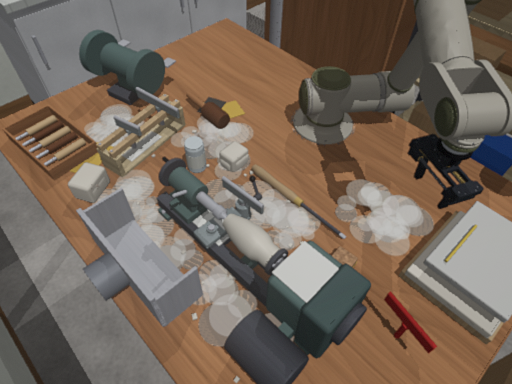

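View pics/top0.png

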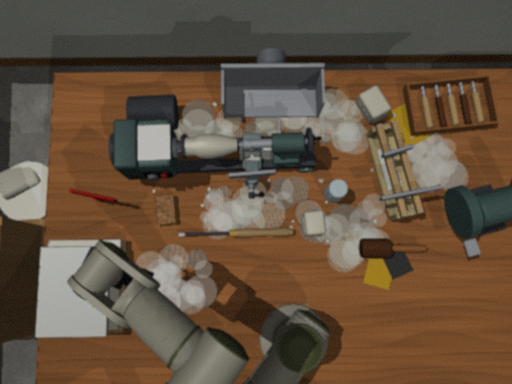

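The scene view shows the grey rest bar near (242,195) in front of the blank. The red T at (410,322) is the decoy. The rack is at (145,135) and holds two rests. In the top view the seized rest is at (252,173), the rack is around (395,172), and the red decoy is at (92,195). I'll enlarge these areas next.

```bash
python3 - <<'E'
from h import *
crop('top0',200,120,300,220,7,'c_top'); crop('top0',340,90,450,230,5,'c_rack')
crop('scene0',180,140,300,260,6,'c_sc'); crop('scene0',80,80,240,190,5,'c_scr')
E
```

```text
(no output)
```

View pics/c_top.png

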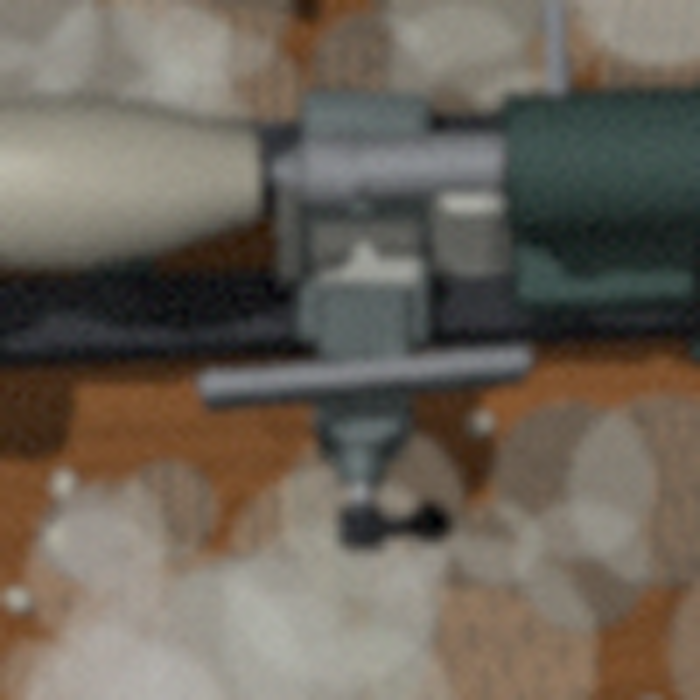

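View pics/c_rack.png

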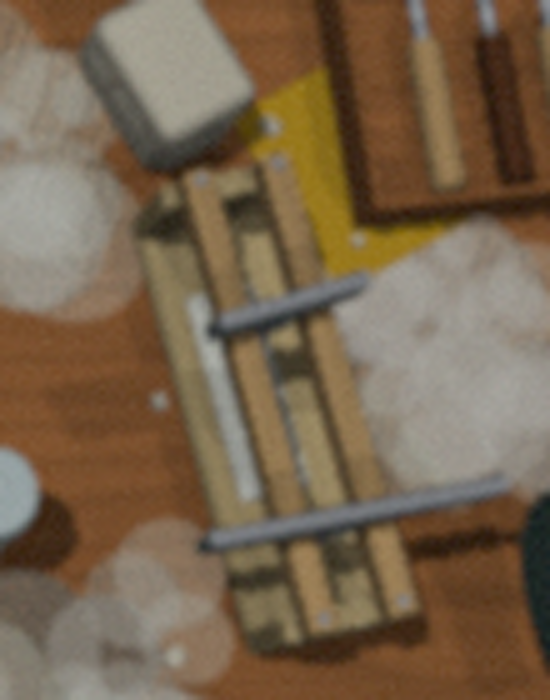

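View pics/c_sc.png

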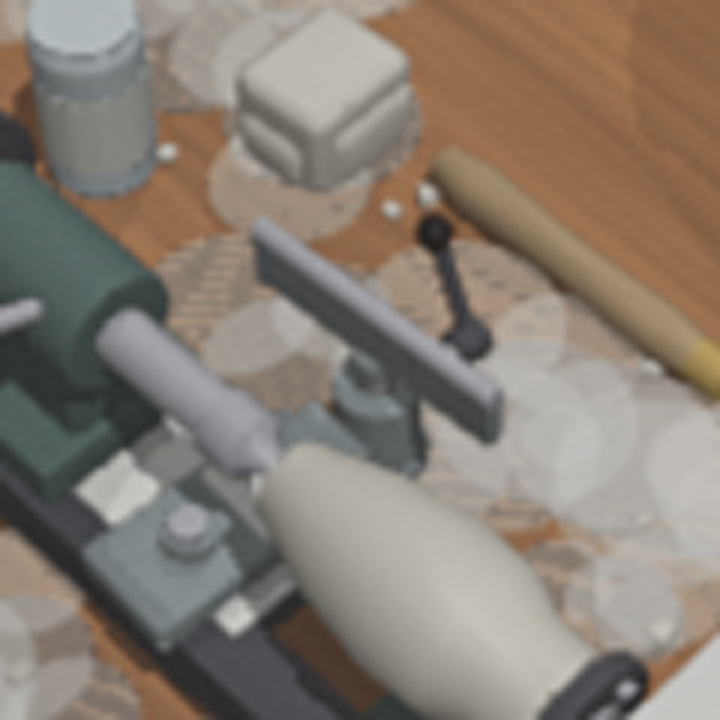

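View pics/c_scr.png

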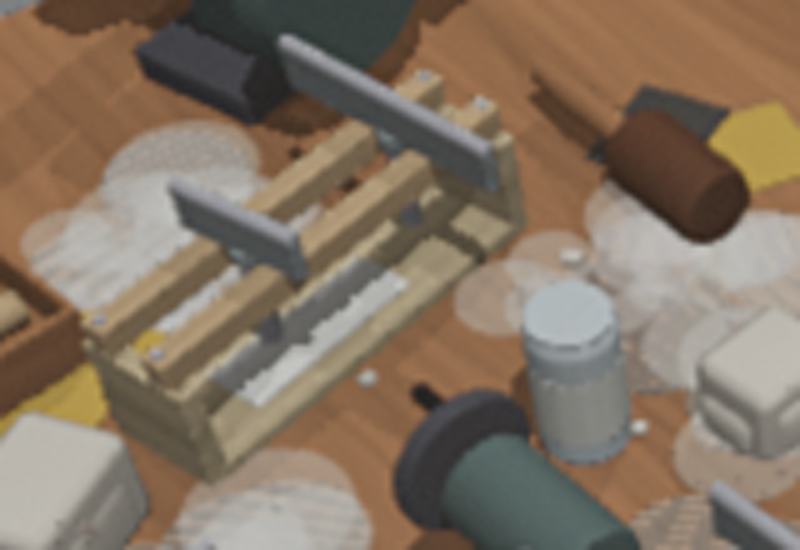

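The grey bar at top-view (229,175)-(275,171) is the seized rest: it stands in the banjo post with the black lever at (252,195)→(262,194). The two grey rests at (398,153) and (411,193) hang in the rack, and the red one at (92,195) lies on the bench. So the target is the one in the banjo. Next I'll measure positions.

```bash
python3 - <<'E'
from h import *
np.set_printoptions(precision=4,suppress=True)
t=load('top0');s=load('scene0')
f=lambda u,v,h:onz(t,u,v,h)
# bar by segmentation of depth: points with z in .15-.172
vv,uu=np.mgrid[0:384,0:512]
def cloud(d):
    z=d['z_map'];c=np.stack([(uu-d['cx'])/d['fx']*z,(vv-d['cy'])/d['fy']*z,z],-1)
    return (c-d['t'])@d['R']
for nm,d in(('top',t),('sc',s)):
    P=cloud(d);dm=d['z_map']>0
    bx=(220,165,285,182) if nm=='top' else (218,170,268,218)
    m=np.zeros_like(dm);m[bx[1]:bx[3],bx[0]:bx[2]]=1
    m&=dm&(P[...,2]>.15)&(P[...,2]<.18)
    m&=~((P[...,0]>0.6))|True
    Q=P[m];print(nm,len(Q),Q.min(0),Q.max(0),Q.mean(0))
    if nm=='top':
        c=Q[:,:2].mean(0);_,_,V=np.linalg.svd(Q[:,:2]-c);print(c,V[0],(Q[:,:2]-c)@V[0].T.min() if 0 else ((Q[:,:2]-c)@V[0]).min(),((Q[:,:2]-c)@V[0]).max(),np.median(Q[:,2]))
print('bar ends top', f(228.7,175.3,.163),f(275.7,170.8,.163))
print('bar ends sc', onz(s,223.3,178.5,.163),onz(s,262,206.5,.163))
print('knob top',f(261.5,194.5,.136),pt(t,261,194),'sc',onz(s,252.3,178.7,.136),pt(s,252,178))
print('hub top',f(251.5,195,.09),'sc',onz(s,258,196,.09),pt(s,258,196))
print('blank end',pt(t,234,148),pt(t,210,146), 'quill',pt(t,262,143))
# rails
for n,p in dict(A=(340+200/5,90+175/5),B=(340+280/5,90+160/5),C=(340+325/5,90+618/5),D=(340+402/5,90+600/5)).items(): print(n,f(*p,.11),pt(t,*p))
for n,p in dict(s1=(383,155.5),s2=(412.5,146.5),l1=(381.5,199),l2=(441,187)).items(): print(n,f(*p,.147),pt(t,*p))
for n,p in dict(A=(100,144),B=(111.5,150.5),C=(164.5,94.5),D=(176.5,100.5)).items(): print('sc',n,onz(s,*p,.11),pt(s,*p))
E
```

```text
top 190 [0.5228 0.0586 0.1501] [0.5448 0.205  0.1738] [0.5329 0.1314 0.1632]
[0.5329 0.1314] [ 0.0798 -0.9968] -0.07421009065776836 0.0732382018645969 0.16364726160763843
sc 349 [0.5189 0.0595 0.15  ] [0.6374 0.2089 0.1799] [0.5511 0.142  0.1638]
bar ends top [0.5254 0.2061 0.163 ] [0.5383 0.0567 0.163 ]
bar ends sc [0.5395 0.0658 0.163 ] [0.5277 0.2104 0.163 ]
knob top [0.467  0.1023 0.136 ] [0.4661 0.1043 0.1509] sc [0.4644 0.1055 0.136 ] [0.4687 0.1087 0.1454]
hub top [0.4735 0.134  0.09  ] sc [0.4711 0.1376 0.09  ] [0.473  0.1395 0.0935]
blank end [0.6085 0.188  0.1851] [0.6108 0.2622 0.203 ] quill [0.6247 0.0993 0.1818]
A [ 0.7031 -0.3006  0.11  ] [ 0.702  -0.2995  0.1136]
B [ 0.7131 -0.3552  0.11  ] [ 0.7127 -0.3548  0.1112]
C [ 0.4026 -0.3644  0.11  ] [ 0.4023 -0.3634  0.113 ]
D [ 0.4138 -0.4156  0.11  ] [ 0.4131 -0.4137  0.1151]
s1 [ 0.5884 -0.2932  0.147 ] [ 0.5909 -0.2962  0.1371]
s2 [ 0.6174 -0.3913  0.147 ] [ 0.6163 -0.3898  0.1511]
l1 [ 0.4459 -0.2798  0.147 ] [ 0.4459 -0.2799  0.1468]
l2 [ 0.4825 -0.4736  0.147 ] [ 0.4816 -0.4715  0.1518]
sc A [ 0.7073 -0.3496  0.11  ] [ 0.707  -0.3505  0.1091]
sc B [ 0.6955 -0.2991  0.11  ] [ 0.6963 -0.2963  0.1126]
sc C [ 0.4087 -0.4177  0.11  ] [ 0.4113 -0.4126  0.1143]
sc D [ 0.3971 -0.3608  0.11  ] [ 0.399  -0.3576  0.1129]
```

```bash
cat >> h.py <<'E'
def yaw(s=None):
    s=s or robot.state(); w,x,y,z=s['ee_rot']; X=Rn.from_quat([x,y,z,w]).apply([1,0,0]); return np.arctan2(X[1],X[0])
def plan(target,yt,n,tmax=.185):
    s=robot.state();p=s['eef_pos'];a=yaw(s);d=(np.array(target)-p)*1000
    print('pos',p.round(4),'yaw',round(a,4),'dW',d.round(1),'turn',round(a-yt,4))
    turn=a-yt
    off=[];tu=[]
    for i in range(n):
        w=d/n;c,sn=np.cos(a),np.sin(a)
        # tool x=(c,sn), tool y=(sn,-c), z down
        off.append([round(w[0]*c+w[1]*sn,1),round(w[0]*sn-w[1]*c,1),round(-w[2],1)])
        q=turn/n;tu.append(round(q,3));a-=q
    print({"offset":off,"turn":tu})
E
python3 - <<'E'
from h import *
plan([.468,.066,.30],.082,8)
E
```

```text
pos [0.2271 0.5008 0.3022] yaw 1.145 dW [ 240.9 -434.8   -2.2] turn 1.063
{'offset': [[np.float64(-37.1), np.float64(49.9), np.float64(0.3)], [np.float64(-30.1), np.float64(54.3), np.float64(0.3)], [np.float64(-22.7), np.float64(57.9), np.float64(0.3)], [np.float64(-14.8), np.float64(60.3), np.float64(0.3)], [np.float64(-6.7), np.float64(61.8), np.float64(0.3)], [np.float64(1.6), np.float64(62.1), np.float64(0.3)], [np.float64(9.8), np.float64(61.4), np.float64(0.3)], [np.float64(17.8), np.float64(59.5), np.float64(0.3)]], 'turn': [np.float64(0.133), np.float64(0.133), np.float64(0.133), np.float64(0.133), np.float64(0.133), np.float64(0.133), np.float64(0.133), np.float64(0.133)]}
```

```bash
python3 -m crank '{"offset": [[-37,50,0],[-30,54,0],[-23,58,0],[-15,60,0],[-7,62,0],[2,62,0],[10,61,0],[18,59,0]], "turn": [0.133,0.133,0.133,0.133,0.133,0.133,0.133,0.133]}' 0 60
python3 - <<'E'
from h import *
plan([.468,.066,.30],.082,2)
E
```

```text
time: 1.1
eef_pos: [0.4629, 0.06, 0.3006]
ee_rot: [0.001, 1.0, 0.027, -0.001]
force: [0.1, 0.5, 0.0]
grip_width: 0.116
pos [0.4629 0.06   0.3006] yaw 0.054 dW [ 5.1  6.  -0.6] turn -0.028
{'offset': [[np.float64(2.7), np.float64(-2.8), np.float64(0.3)], [np.float64(2.7), np.float64(-2.8), np.float64(0.3)]], 'turn': [np.float64(-0.014), np.float64(-0.014)]}
```

```bash
python3 -m crank '{"offset": [[4,-2,40],[0,0,40],[0,0,32],[0,0,0]], "turn": [-0.028,0,0,0]}'
python3 - <<'E'
from h import *
s=shot('scene','s1');crop('s1',200,130,300,230,6,'s1c');plan([.467,.150,.187],.082,4)
E
```

```text
time: 1.6
eef_pos: [0.4685, 0.0572, 0.185]
ee_rot: [0.001, 0.999, 0.036, -0.001]
force: [-0.9, 0.3, 0.3]
grip_width: 0.004
pos [0.4691 0.0572 0.1863] yaw 0.073 dW [-2.1 92.8  0.7] turn -0.009
{'offset': [[np.float64(1.2), np.float64(-23.2), np.float64(-0.2)], [np.float64(1.2), np.float64(-23.2), np.float64(-0.2)], [np.float64(1.3), np.float64(-23.2), np.float64(-0.2)], [np.float64(1.3), np.float64(-23.2), np.float64(-0.2)]], 'turn': [np.float64(-0.002), np.float64(-0.002), np.float64(-0.002), np.float64(-0.002)]}
```

View pics/s1c.png

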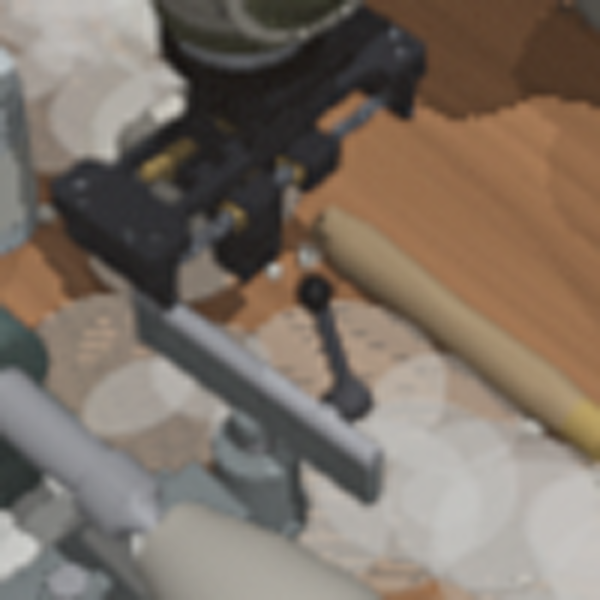

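The closed fingers hang just to the socket's -y side of the knob, which is at crop (315,293). I'll push the knob over to +y.

```bash
python3 -m crank '{"offset": [[1,-12,0],[1,-12,0],[1,-12,0],[1,-12,0]], "turn": [0,0,0,0]}'
```

```text
time: 2.15
eef_pos: [0.4718, 0.104, 0.1934]
ee_rot: [0.009, 0.999, 0.038, 0.005]
force: [-3.3, -13.3, 11.1]
grip_width: -0.001
```

```bash
python3 -m crank '{"offset": [[1,-12,0],[1,-12,0],[1,-12,0]], "turn": [0,0,0]}'
python3 - <<'E'
from h import *
s=shot('scene','s2');crop('s2',200,130,300,230,6,'s2c')
E
```

```text
time: 2.52
eef_pos: [0.4721, 0.1407, 0.1962]
ee_rot: [0.013, 0.999, 0.039, 0.008]
force: [-1.3, -6.6, -6.7]
grip_width: 0.006
```

View pics/s2c.png

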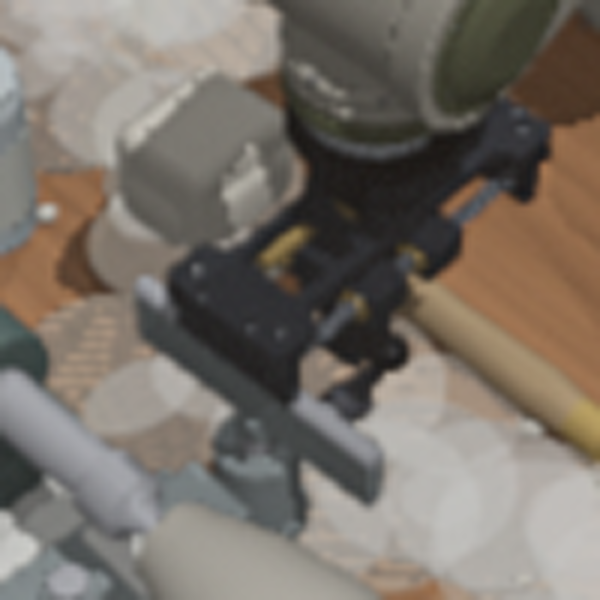

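The knob is over the top, now at crop (395,350). I'll push a little further to reach the slack stop.

```bash
python3 -m crank '{"offset": [[0,-8,1],[0,-6,2],[0,-3,0]], "turn": [0,0,0]}'
python3 - <<'E'
from h import *
s=shot('scene','s3');crop('s3',200,130,300,230,6,'s3c'); t=shot('top','t3');crop('t3',200,120,300,220,6,'t3c')
E
```

```text
time: 2.95
eef_pos: [0.4709, 0.1562, 0.1929]
ee_rot: [0.02, 0.999, 0.042, 0.008]
force: [2.2, -30.9, -4.4]
grip_width: 0.005
```

View pics/s3c.png

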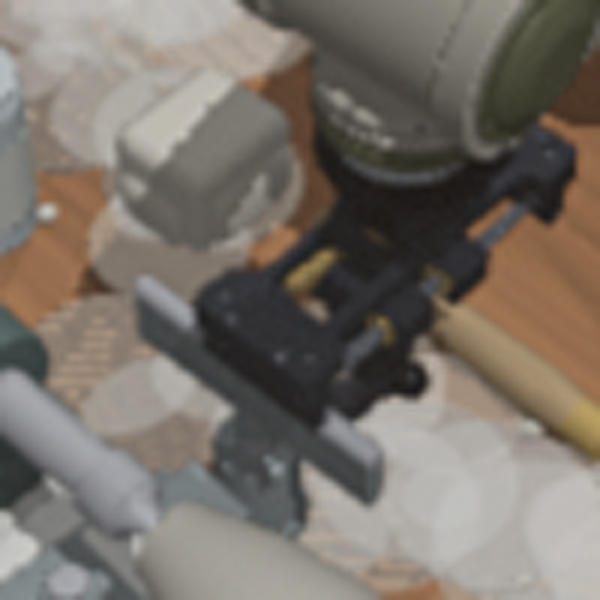

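The knob is now at crop (410,378) and the 30 N reading says it is hard on its stop. I'll back off, rise and check.

```bash
python3 -m crank '{"offset": [[0,15,0],[0,8,-40],[-45,0,-50],[-60,0,0],[-20,0,0],[0,0,0]], "turn": [0,0,0,0,0,0]}'
python3 - <<'E'
from h import *
s=shot('scene','s4');crop('s4',200,130,300,230,6,'s4c'); t=shot('top','t4');crop('t4',200,120,300,220,6,'t4c')
st=robot.state();w,x,y,z=st['ee_rot'];print(st['ee_rot'],Rn.from_quat([x,y,z,w]).apply([0,0,1]),st['joint_positions'])
E
```

```text
time: 3.8
eef_pos: [0.3467, 0.1275, 0.2845]
ee_rot: [0.019, 0.999, 0.043, 0.012]
force: [0.2, -0.1, 0.1]
grip_width: 0.007
[0.01938909 0.99883536 0.04266781 0.01146495] [ 0.02455777 -0.03775464 -0.99898524] [ 0.04879749  0.07607164  1.77401777 -0.04076015  1.26903304 -0.02490743]
```

View pics/s4c.png

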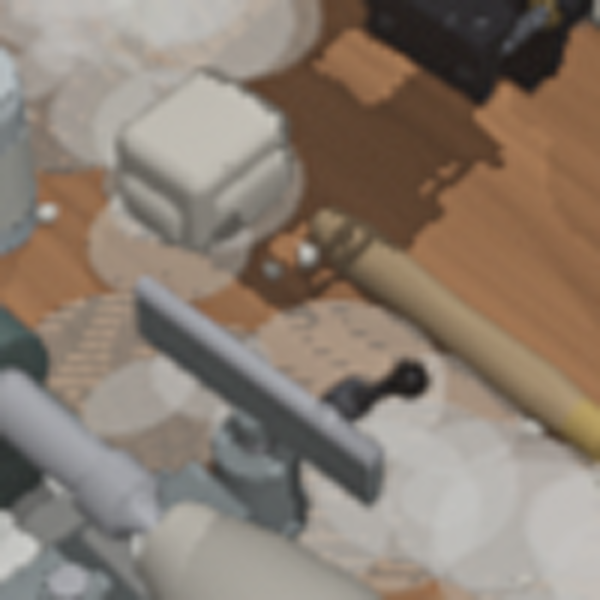

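View pics/t4c.png

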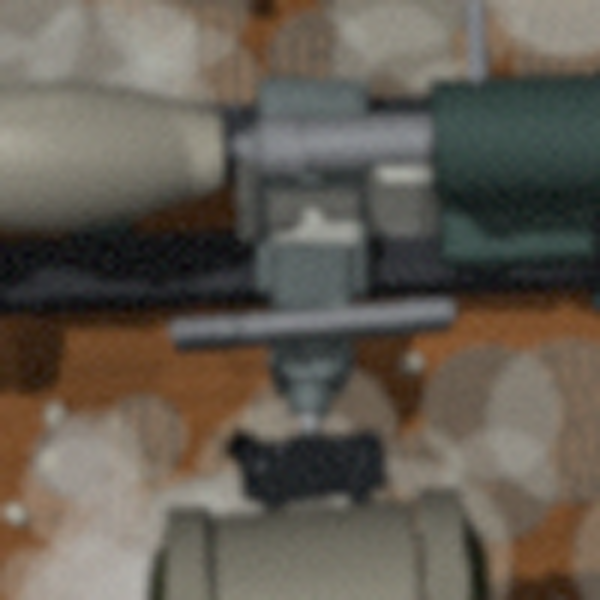

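The lever is fully over to +y, knob at scene (268,193), and the rest and banjo look unmoved. Next I'll check the clearances near the blank and tailstock and refine the bar position.

```bash
python3 - <<'E'
from h import *
np.set_printoptions(precision=4,suppress=True)
print('knob',onz(load('s4'),267.8,192.8,.133),pt(load('s4'),268,193))
vv,uu=np.mgrid[0:384,0:512]
d=load('t4');z=d['z_map'];c=np.stack([(uu-d['cx'])/d['fx']*z,(vv-d['cy'])/d['fy']*z,z],-1);P=((c-d['t'])@d['R'])
for y0 in np.arange(.04,.25,.01):
    m=(z>0)&(abs(P[...,1]-y0)<.005)&(P[...,0]>.56)&(P[...,0]<.70)&(P[...,2]<.3)
    q=P[m]; i=np.argsort(q[:,2])[-3:]; print(round(y0,3),q[i,2].mean().round(3),q[i,0].mean().round(3))
m=(uu>222)&(uu<285)&(vv>164)&(vv<182)&(P[...,2]>.152)&(P[...,2]<.18)&(z>0)
Q=P[m];c=np.median(Q,0);C=Q[:,:2].mean(0);_,_,V=np.linalg.svd(Q[:,:2]-C);pr=(Q[:,:2]-C)@V[0];print(C,V[0],pr.min(),pr.max(),C+V[0]*(pr.min()+pr.max())/2)
plan([.533,.1325,.285],.082,4)
E
```

```text
knob [0.4663 0.1718 0.133 ] [0.4704 0.1764 0.1399]
0.04 0.205 0.687
0.05 0.206 0.687
0.06 0.2 0.628
0.07 0.199 0.636
0.08 0.183 0.627
0.09 0.182 0.63
0.1 0.183 0.627
0.11 0.183 0.621
0.12 0.184 0.629
0.13 0.183 0.628
0.14 0.187 0.62
0.15 0.187 0.629
0.16 0.185 0.626
0.17 0.178 0.627
0.18 0.191 0.627
0.19 0.192 0.632
0.2 0.196 0.622
0.21 0.199 0.618
0.22 0.202 0.623
0.23 0.204 0.625
0.24 0.207 0.625
[0.5319 0.1336] [ 0.0742 -0.9972] -0.07458616702807741 0.07539692404255992 [0.5319 0.1332]
pos [0.3481 0.1274 0.284 ] yaw 0.0858 dW [184.9   5.1   1. ] turn 0.0038
{'offset': [[np.float64(46.2), np.float64(2.7), np.float64(-0.2)], [np.float64(46.2), np.float64(2.6), np.float64(-0.2)], [np.float64(46.2), np.float64(2.6), np.float64(-0.2)], [np.float64(46.2), np.float64(2.6), np.float64(-0.2)]], 'turn': [np.float64(0.001), np.float64(0.001), np.float64(0.001), np.float64(0.001)]}
```

```bash
python3 -m crank '{"offset": [[46,3,0],[46,3,0],[46,2,0],[45,1,0],[0,0,0]], "turn": [0.001,0.001,0,0,0]}' 44 60
python3 - <<'E'
from h import *
plan([.5315,.1345,.206],.077,1)
E
```

```text
time: 4.53
eef_pos: [0.5419, 0.1347, 0.2859]
ee_rot: [0.019, 0.999, 0.042, 0.011]
force: [-0.5, -0.2, -1.1]
grip_width: 0.497
pos [0.5419 0.1347 0.2859] yaw 0.0837 dW [-10.4  -0.2 -79.9] turn 0.0067
{'offset': [[np.float64(-10.4), np.float64(-0.7), np.float64(79.9)]], 'turn': [np.float64(0.007)]}
```

```bash
python3 -m crank '{"offset": [[-8,-2,25],[-2,-1,25],[0,0,14],[0,0,0]], "turn": [0.006,0,0,0]}'
python3 - <<'E'
from h import *
plan([.5315,.1345,.206],.077,1)
E
```

```text
time: 5.03
eef_pos: [0.5336, 0.1349, 0.2186]
ee_rot: [0.019, 0.999, 0.039, 0.01]
force: [0.3, 0.5, -0.1]
grip_width: 0.5
pos [0.5336 0.1349 0.2186] yaw 0.0777 dW [ -2.1  -0.4 -12.6] turn 0.0007
{'offset': [[np.float64(-2.1), np.float64(0.3), np.float64(12.6)]], 'turn': [np.float64(0.001)]}
```

```bash
python3 -m crank '{"offset": [[-2,0,7],[0,0,5],[0,0,0]], "turn": [0,0,0]}'
python3 - <<'E'
from h import *
plan([.5315,.1345,.206],.077,1)
s=shot('scene','s5');crop('s5',190,110,300,220,6,'s5c')
E
```

```text
time: 5.4
eef_pos: [0.5324, 0.1344, 0.2075]
ee_rot: [0.019, 0.999, 0.039, 0.012]
force: [-0.1, 1.3, -0.7]
grip_width: 0.497
pos [0.5324 0.1344 0.2075] yaw 0.0778 dW [-0.9  0.1 -1.5] turn 0.0008
{'offset': [[np.float64(-0.8), np.float64(-0.2), np.float64(1.5)]], 'turn': [np.float64(0.001)]}
```

View pics/s5c.png

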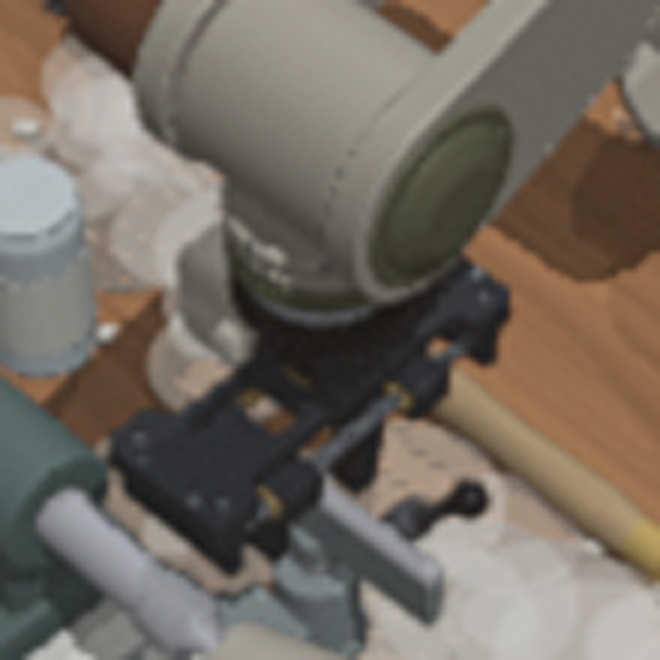

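The jaws straddle the bar, with one finger visible on each side around crop (350,460) and (280,530). I'll close on it.

```bash
python3 -m crank '{"offset": [[0,0,0],[0,0,0],[0,0,0],[0,0,0],[0,0,0],[0,0,0]], "turn": [0,0,0,0,0,0]}' 0 60
python3 - <<'E'
from h import *
plan([.5315,.1345,.206],.077,1);print(robot.state())
E
```

```text
time: 6.2
eef_pos: [0.5295, 0.1342, 0.2082]
ee_rot: [0.019, 0.999, 0.039, 0.008]
force: [-0.2, 0.2, -0.4]
grip_width: 0.132
pos [0.5295 0.1342 0.2082] yaw 0.0782 dW [ 2.   0.3 -2.2] turn 0.0012
{'offset': [[np.float64(2.0), np.float64(-0.1), np.float64(2.2)]], 'turn': [np.float64(0.001)]}
{'time': 6.2, 'joint_positions': array([ 0.04499   ,  0.45947302,  1.46260764, -0.04151082,  1.20409056,
       -0.01832009]), 'joint_vel': array([0.00191494, 0.00012597, 0.00178722, 0.00116877, 0.0028856 ,
       0.00012373]), 'joint_torque': array([ 4.26581490e-02, -4.51641011e+01, -1.99546319e+01,  3.07908480e-02,
       -2.83437436e-01,  2.21784372e-02]), 'eef_pos': array([0.52954451, 0.13424354, 0.20816238]), 'ee_rot': array([0.01932634, 0.99902326, 0.03892989, 0.0079674 ]), 'force': array([-0.1773703 ,  0.17251711, -0.43275177]), 'wrist_torque': array([-0.12228554,  0.25783318,  0.01990663]), 'grip_width': 0.13225344016533033}
```

Gripped at 11.6 mm, which matches the 12 mm bar. Now a small test twist with a slight lift.

```bash
python3 -m crank '{"offset": [[0,0,-0.3],[0,0,-0.4]], "turn": [0.1,0.1]}'
python3 -c "
from h import *
plan([.5295,.1342,.206],.0782,1);s=robot.state();print(s['force'],s['wrist_torque'])"
```

```text
time: 6.45
eef_pos: [0.5293, 0.1344, 0.2082]
ee_rot: [0.019, 0.998, -0.063, 0.009]
force: [-2.0, 1.1, -1.7]
grip_width: 0.127
pos [0.5293 0.1344 0.2082] yaw -0.1257 dW [ 0.2 -0.2 -2.2] turn -0.2039
{'offset': [[np.float64(0.2), np.float64(0.2), np.float64(2.2)]], 'turn': [np.float64(-0.204)]}
[-2.0407555   1.06728962 -1.68360776] [-0.0319154   0.56353447  0.35663013]
```

```bash
python3 -m crank '{"offset": [[0,0,-2],[0,0,-2.5],[0,0,-2.5]], "turn": [-0.12,-0.12,-0.12]}'
python3 -c "
from h import *
plan([.5295,.1342,.206],.0782,1);s=robot.state();print(s['force'],s['wrist_torque'])"
```

```text
time: 6.82
eef_pos: [0.5294, 0.1345, 0.2088]
ee_rot: [0.019, 0.993, 0.12, 0.003]
force: [6.6, -0.0, -19.2]
grip_width: 0.134
pos [0.5294 0.1345 0.2088] yaw 0.2405 dW [ 0.1 -0.3 -2.8] turn 0.1623
{'offset': [[np.float64(-0.0), np.float64(0.3), np.float64(2.8)]], 'turn': [np.float64(0.162)]}
[  6.61447879  -0.03123577 -19.24100189] [ 0.17434838 -1.3104385  -0.39649336]
```

```bash
python3 -m crank '{"offset": [[0,0,-2.5],[0,0,-2.8],[0,0,-2.8]], "turn": [0.13,0.13,0.13]}'
python3 -m crank '{"offset": [[0,0,-2.5],[0,0,-2.8],[0,0,-2.8]], "turn": [-0.13,-0.13,-0.13]}'
python3 -c "
from h import *
plan([.5295,.1342,.206],.0782,1);s=robot.state();print(s['force'],s['wrist_torque'])"
```

```text
time: 7.2
eef_pos: [0.5294, 0.134, 0.2094]
ee_rot: [0.019, 0.997, -0.079, 0.003]
force: [4.8, -0.9, -20.3]
grip_width: 0.13
time: 7.58
eef_pos: [0.5307, 0.1344, 0.21]
ee_rot: [0.018, 0.993, 0.119, -0.003]
force: [4.8, 0.9, -16.3]
grip_width: 0.126
pos [0.5307 0.1344 0.21  ] yaw 0.2387 dW [-1.2 -0.2 -4. ] turn 0.1605
{'offset': [[np.float64(-1.2), np.float64(-0.0), np.float64(4.0)]], 'turn': [np.float64(0.16)]}
[  4.83498385   0.9148037  -16.3318196 ] [ 0.22230754 -1.37970142 -0.33587018]
```

```bash
python3 -m crank '{"offset": [[0,0,-2.8],[0,0,-3.3],[0,0,-3.3],[0,0,-2.8],[0,0,-3.3],[0,0,-3.3]], "turn": [0.13,0.13,0.13,-0.13,-0.13,-0.13]}'
python3 -m crank '{"offset": [[0,0,-2.8],[0,0,-3.3],[0,0,-3.3],[0,0,-2.8],[0,0,-3.3],[0,0,-3.3]], "turn": [0.13,0.13,0.13,-0.13,-0.13,-0.13]}'
python3 - <<'E'
from h import *
plan([.5295,.1342,.206],.0782,1);s=robot.state();print(s['force'],s['wrist_torque'],s['grip_width'])
s=shot('scene','s6');crop('s6',190,120,290,220,6,'s6c')
E
```

```text
time: 8.32
eef_pos: [0.532, 0.1344, 0.2115]
ee_rot: [0.017, 0.993, 0.118, -0.011]
force: [6.6, 0.4, -24.4]
grip_width: 0.128
time: 9.07
eef_pos: [0.5336, 0.1343, 0.2129]
ee_rot: [0.016, 0.993, 0.118, -0.018]
force: [6.6, -0.4, -25.5]
grip_width: 0.131
pos [0.5336 0.1343 0.2129] yaw 0.2356 dW [-4.1 -0.1 -6.9] turn 0.1574
{'offset': [[np.float64(-4.1), np.float64(-0.9), np.float64(6.9)]], 'turn': [np.float64(0.157)]}
[  6.61897295  -0.42101583 -25.49766031] [ 0.17639621 -1.87361402 -0.33619074] 0.13133723977319606
```

View pics/s6c.png

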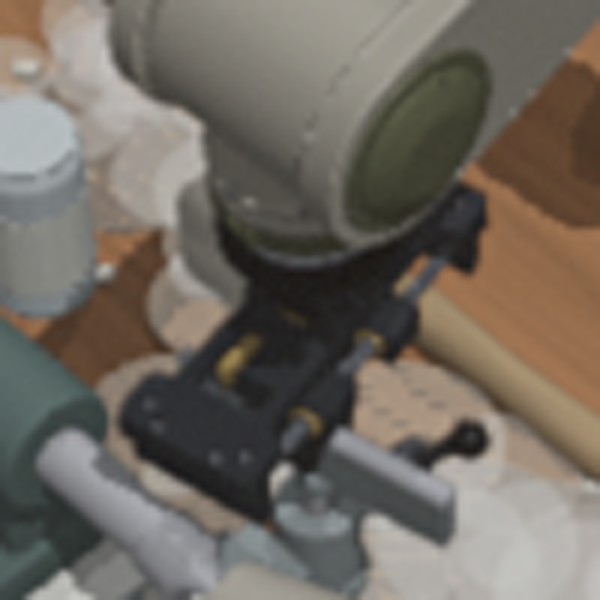

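It's rising about 0.7 mm per swing at about 25 N, but the tool is slowly drooping in pitch. I'll twist in larger steps with a slight -x bias to counter that.

```bash
python3 -m crank '{"offset": [[-1,0,-3],[-1,0,-3.3],[-1,0,-3.3],[-1,0,-3],[-1,0,-3.3],[-1,0,-3.3]], "turn": [0.18,0.18,0.18,-0.18,-0.18,-0.18]}'
python3 - <<'E'
from h import *
plan([.5295,.1342,.206],.0782,1);s=robot.state();print(s['force'],s['wrist_torque'],s['grip_width'])
w,x,y,z=s['ee_rot'];print(Rn.from_quat([x,y,z,w]).apply([0,0,1]))
E
```

```text
time: 9.88
eef_pos: [0.5329, 0.1344, 0.2151]
ee_rot: [0.015, 0.993, 0.118, -0.02]
force: [10.5, -0.2, -27.5]
grip_width: 0.128
pos [0.5329 0.1344 0.2151] yaw 0.2353 dW [-3.4 -0.2 -9.1] turn 0.1571
{'offset': [[np.float64(-3.4), np.float64(-0.6), np.float64(9.1)]], 'turn': [np.float64(0.157)]}
[ 10.51433193  -0.24232339 -27.45730798] [ 0.18893113 -2.56239399 -0.29710985] 0.12764080053426533
[-0.03554227 -0.03472953 -0.99876454]
```

```bash
python3 -m crank '{"offset": [[-1,0,-2.8],[-1,0,-3.1],[-1,0,-3.1],[-1,0,-2.8],[-1,0,-3.1],[-1,0,-3.1]], "turn": [0.18,0.18,0.18,-0.18,-0.18,-0.18]}'
python3 - <<'E'
from h import *
plan([.5295,.1342,.206],.0782,1);s=robot.state();print(s['force'],s['wrist_torque'],s['grip_width'])
w,x,y,z=s['ee_rot'];print(Rn.from_quat([x,y,z,w]).apply([0,0,1]))
s=shot('scene','s7');crop('s7',190,120,290,220,6,'s7c')
E
```

```text
time: 10.62
eef_pos: [0.5329, 0.1343, 0.2171]
ee_rot: [0.015, 0.993, 0.117, -0.02]
force: [9.4, 0.2, -24.9]
grip_width: 0.132
pos [0.5329 0.1343 0.2171] yaw 0.2332 dW [ -3.4  -0.1 -11.1] turn 0.155
{'offset': [[np.float64(-3.3), np.float64(-0.7), np.float64(11.1)]], 'turn': [np.float64(0.155)]}
[  9.3940461    0.15522869 -24.94654423] [ 0.19274099 -2.50566292 -0.3461575 ] 0.13236953882489938
[-0.03607299 -0.03402273 -0.99876984]
```

View pics/s7c.png

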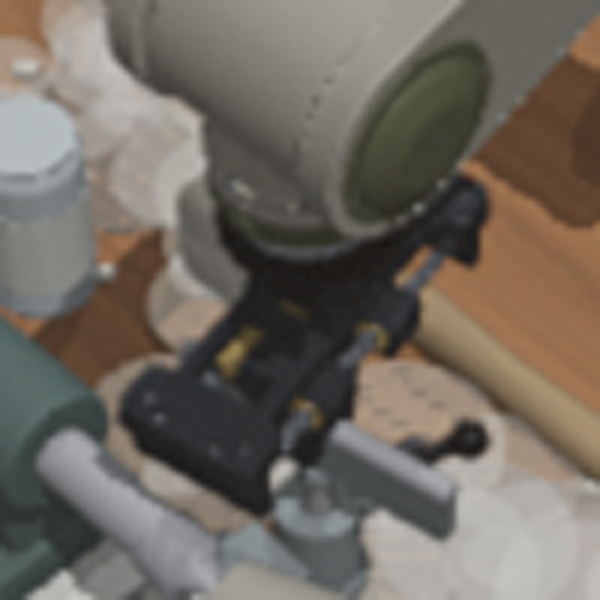

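```bash
python3 - <<'E'
from h import *
vv,uu=np.mgrid[0:384,0:512]
G={}
for n in('s4','s6','s7'):
    d=load(n);z=d['z_map'];c=np.stack([(uu-d['cx'])/d['fx']*z,(vv-d['cy'])/d['fy']*z,z],-1);P=((c-d['t'])@d['R'])
    m=(uu>246)&(uu<266)&(vv>188)&(vv<211)&(P[...,2]>.14)&(P[...,2]<.2)&(P[...,1]>.165)&(abs(P[...,0]-.525)<.05)
    q=P[m];print(n,m.sum(),np.percentile(q[:,2],[50,80,90,95]).round(4))
    G[n]=d['img'].mean(2).astype(np.float32)
a,b=G['s6'],G['s7']
def tr(box):
    u0,v0,u1,v1=box;print(box,cv2.phaseCorrelate(a[v0:v1,u0:u1].copy(),b[v0:v1,u0:u1].copy(),cv2.createHanningWindow((u1-u0,v1-v0),cv2.CV_32F)))
tr((246,190,270,214));tr((256,184,276,200));tr((234,200,254,222))
E
```

```text
s4 123 [0.1601 0.1642 0.1657 0.1661]
s6 143 [0.162  0.1691 0.1701 0.1711]
s7 155 [0.163  0.1725 0.1737 0.175 ]
(246, 190, 270, 214) ((0.25901365343310445, -0.3769503573406503), 0.9389325496223238)
(256, 184, 276, 200) ((-0.08501835449918715, -0.02674901393342033), 0.9909887611865997)
(234, 200, 254, 222) ((-0.06317927477615548, -0.2645411268496538), 1.0065363359947999)
```

The bar top has risen from 0.166 to 0.174, and the lever hasn't moved in the image, so the banjo is seated. I'll carry on.

```bash
python3 -m crank '{"offset": [[-1,0,-2.8],[-1,0,-3.1],[-1,0,-3.1],[-1,0,-2.8],[-1,0,-3.1],[-1,0,-3.1]], "turn": [0.18,0.18,0.18,-0.18,-0.18,-0.18]}'
python3 -m crank '{"offset": [[-1,0,-2.8],[-1,0,-3.1],[-1,0,-3.1],[-1,0,-2.8],[-1,0,-3.1],[-1,0,-3.1]], "turn": [0.18,0.18,0.18,-0.18,-0.18,-0.18]}'
python3 - <<'E'
from h import *
s=robot.state();print(s['force'],s['wrist_torque'],s['grip_width'])
w,x,y,z=s['ee_rot'];print(Rn.from_quat([x,y,z,w]).apply([0,0,1]))
E
```

```text
time: 11.42
eef_pos: [0.533, 0.1341, 0.219]
ee_rot: [0.014, 0.993, 0.118, -0.02]
force: [9.3, 0.6, -25.0]
grip_width: 0.131
time: 12.18
eef_pos: [0.533, 0.134, 0.2211]
ee_rot: [0.014, 0.993, 0.117, -0.02]
force: [9.6, 0.8, -25.8]
grip_width: 0.129
[  9.55082037   0.76873841 -25.84365803] [ 0.18243177 -2.61989083 -0.28901978] 0.12908375227479346
[-0.03680473 -0.03255225 -0.99879215]
```

```bash
python3 -m crank '{"offset": [[-1,0,-2.8],[-1,0,-3],[-1,0,-3],[-0.5,0,-2.8],[-0.5,0,-3],[-0.5,0,-3]], "turn": [0.18,0.18,0.18,-0.18,-0.18,-0.18]}'
python3 - <<'E'
from h import *
s=robot.state();print(s['force'],s['wrist_torque'],s['grip_width'],yaw(s))
E
```

```text
time: 12.92
eef_pos: [0.5346, 0.1338, 0.2257]
ee_rot: [0.014, 0.993, 0.116, -0.019]
force: [4.0, 0.7, -7.0]
grip_width: 0.131
[ 4.03586337  0.70760191 -6.97749519] [-0.06120746 -1.40166714  0.01120605] 0.13077057586848415 0.23257510987376093
```

The dust has let go: 7 N is about the rest's own weight. I'll draw it straight up along world z, compensating for the small tool tilt.

```bash
python3 -m crank '{"offset": [[-0.2,0.2,-6],[-0.3,0.2,-7],[-0.4,0.2,-8],[-0.4,0.2,-8],[-0.4,0.2,-8],[-0.4,0.2,-8]], "turn": [0.03,0.03,0,0,0,0]}'
python3 - <<'E'
from h import *
s=robot.state();print(s['force'],s['wrist_torque'],s['grip_width'],yaw(s))
s=shot('scene','s8');crop('s8',190,100,290,220,5,'s8c')
E
```

```text
time: 13.68
eef_pos: [0.5346, 0.1336, 0.2728]
ee_rot: [0.015, 0.997, 0.08, -0.018]
force: [-0.3, 0.1, -4.4]
grip_width: 0.127
[-0.25375851  0.07352108 -4.38835646] [-0.05507628  0.00199898 -0.0494803 ] 0.1265095748345094 0.15877760027162982
```

View pics/s8c.png

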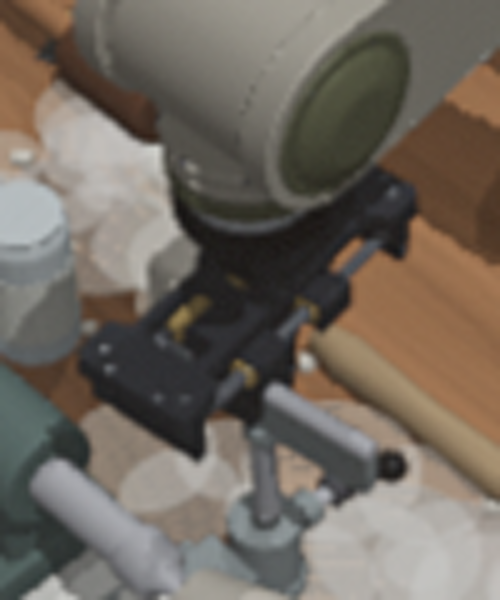

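The stem is nearly clear of the mouth at crop (265,520) and the lever is still slack at (390,465). I'll lift clear.

```bash
python3 -m crank '{"offset": [[-0.4,0.3,-10],[-0.8,0.5,-20],[-1,0.6,-25],[-1,0.6,-25],[-0.6,0.4,-16],[0,0,0]], "turn": [0,0,0,0,0,0]}'
python3 - <<'E'
from h import *
s=robot.state();print(s['force'],s['wrist_torque'],s['grip_width'],yaw(s),s['eef_pos'])
s=shot('scene','s9');crop('s9',170,70,300,220,4,'s9c')
E
```

```text
time: 14.48
eef_pos: [0.5328, 0.134, 0.3752]
ee_rot: [0.014, 0.997, 0.08, -0.02]
force: [0.3, 0.0, -4.4]
grip_width: 0.133
[ 0.2832516   0.00722311 -4.43359223] [-0.00432299 -0.01938773 -0.00617785] 0.1329362975735688 0.15903059507636147 [0.53281596 0.13402732 0.37520145]
```

View pics/s9c.png

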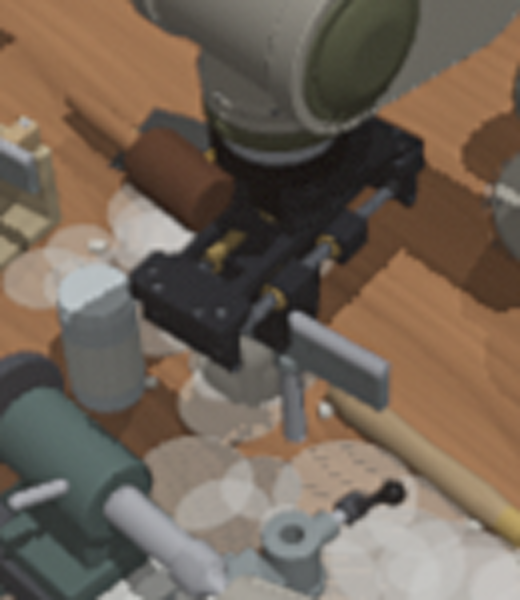

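The rest is out and hanging in the gripper, and the empty socket shows at crop (290,535). Next I'll refine the rack pose and plan the transfer.

```bash
python3 - <<'E'
from h import *
np.set_printoptions(precision=4,suppress=True)
t=shot('top','t9')
vv,uu=np.mgrid[0:384,0:512]
z=t['z_map'];c=np.stack([(uu-t['cx'])/t['fx']*z,(vv-t['cy'])/t['fy']*z,z],-1);P=((c-t['t'])@t['R'])
m=(uu>365)&(uu<450)&(vv>110)&(vv<225)&(z>0)&(abs(P[...,2]-.111)<.007)
Q=P[m][:,:2];a=.205;R=np.array([[np.cos(a),np.sin(a)],[-np.sin(a),np.cos(a)]])
q=(Q-[.555,-.358])@R.T
print(len(q),np.histogram(q[:,1],bins=np.arange(-.06,.061,.005)),q[:,0].min(),q[:,0].max())
for lo,hi in((.012,.045),(-.045,-.012)):
    k=q[(q[:,1]>lo)&(q[:,1]<hi)];print(lo,np.polyfit(k[:,0],k[:,1],1),k[:,0].min(),k[:,0].max())
m=(uu>365)&(uu<450)&(vv>110)&(vv<225)&(z>0)&(P[...,2]>.135)&(P[...,2]<.165)
q=(P[m][:,:2]-[.555,-.358])@R.T
for k in(q[q[:,0]>0],q[q[:,0]<0]): print(len(k),k.min(0),k.max(0),np.median(k,0),np.polyfit(k[:,1],k[:,0],1))
plan([.5344,-.3623,.37],.205,9)
E
```

```text
1114 (array([  1,   0,   0,   0,  23, 118, 127, 115, 139,  13,   3,   5,   6,
         5,   0,  48, 123, 125, 125, 108,   2,   0,   2,   1]), array([-0.06 , -0.055, -0.05 , -0.045, -0.04 , -0.035, -0.03 , -0.025,
       -0.02 , -0.015, -0.01 , -0.005, -0.   ,  0.005,  0.01 ,  0.015,
        0.02 ,  0.025,  0.03 ,  0.035,  0.04 ,  0.045,  0.05 ,  0.055,
        0.06 ])) -0.1566881248018433 0.16339135937375013
0.012 [0.0048 0.0287] -0.15640786314192023 0.1630681126632916
-0.045 [ 0.0049 -0.025 ] -0.1566881248018433 0.16339135937375013
129 [ 0.0449 -0.0512] [0.0633 0.0541] [0.0535 0.0025] [-0.0776  0.0538]
236 [-0.1026 -0.1263] [-0.0808  0.0987] [-0.0894 -0.0012] [ 0.0241 -0.0892]
pos [0.5326 0.134  0.3736] yaw 0.159 dW [   1.8 -496.3   -3.6] turn -0.046
{'offset': [[np.float64(-8.5), np.float64(54.5), np.float64(0.4)], [np.float64(-8.8), np.float64(54.4), np.float64(0.4)], [np.float64(-9.1), np.float64(54.4), np.float64(0.4)], [np.float64(-9.4), np.float64(54.3), np.float64(0.4)], [np.float64(-9.7), np.float64(54.3), np.float64(0.4)], [np.float64(-9.9), np.float64(54.2), np.float64(0.4)], [np.float64(-10.2), np.float64(54.2), np.float64(0.4)], [np.float64(-10.5), np.float64(54.1), np.float64(0.4)], [np.float64(-10.8), np.float64(54.1), np.float64(0.4)]], 'turn': [np.float64(-0.005), np.float64(-0.005), np.float64(-0.005), np.float64(-0.005), np.float64(-0.005), np.float64(-0.005), np.float64(-0.005), np.float64(-0.005), np.float64(-0.005)]}
```

```bash
python3 -m crank '{"offset": [[-4,25,0],[-8,48,0],[-9,54,0],[-9,54,0],[-9,54,0],[-10,54,0],[-10,54,0],[-10,54,0]], "turn": [-0.006,-0.006,-0.006,-0.006,-0.006,-0.006,-0.006,-0.006]}'
python3 - <<'E'
from h import *
plan([.5374,-.36,.37],.21,3)
E
```

```text
time: 15.58
eef_pos: [0.5368, -0.2771, 0.3773]
ee_rot: [0.01, 0.994, 0.108, -0.029]
force: [1.2, 0.1, -4.2]
grip_width: 0.128
pos [ 0.5368 -0.2771  0.3773] yaw 0.2162 dW [  0.6 -82.9  -7.3] turn 0.0062
{'offset': [[np.float64(-5.7), np.float64(27.0), np.float64(2.4)], [np.float64(-5.7), np.float64(27.1), np.float64(2.4)], [np.float64(-5.6), np.float64(27.1), np.float64(2.4)]], 'turn': [np.float64(0.002), np.float64(0.002), np.float64(0.002)]}
```

```bash
python3 -m crank '{"offset": [[-6,28,2],[-6,26,2],[-4,18,2],[0,0,0],[0,0,0]], "turn": [0.003,0.003,0,0,0]}'
python3 - <<'E'
from h import *
plan([.5374,-.36,.37],.21,1)
s=robot.state();w,x,y,z=s['ee_rot'];print(Rn.from_quat([x,y,z,w]).apply([0,0,1]),s['force'])
shot('scene','s10');crop('s10',60,40,220,190,5,'s10c');shot('top','t10');crop('t10',340,90,470,230,5,'t10c')
E
```

```text
time: 16.2
eef_pos: [0.5351, -0.3561, 0.3671]
ee_rot: [0.006, 0.994, 0.103, -0.032]
force: [0.4, -0.1, -4.9]
grip_width: 0.133
pos [ 0.5351 -0.3561  0.3671] yaw 0.2066 dW [ 2.3 -3.9  2.9] turn -0.0034
{'offset': [[np.float64(1.5), np.float64(4.3), np.float64(-2.9)]], 'turn': [np.float64(-0.003)]}
[-0.06252623 -0.01767703 -0.99788676] [ 0.41589498 -0.0656547  -4.88639346]
```

View pics/s10c.png

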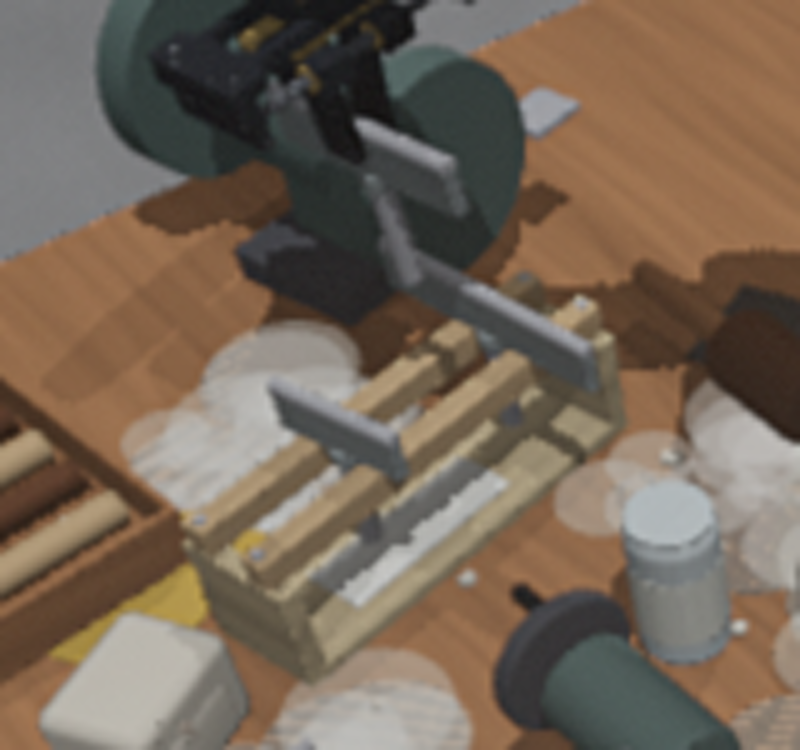

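View pics/t10c.png

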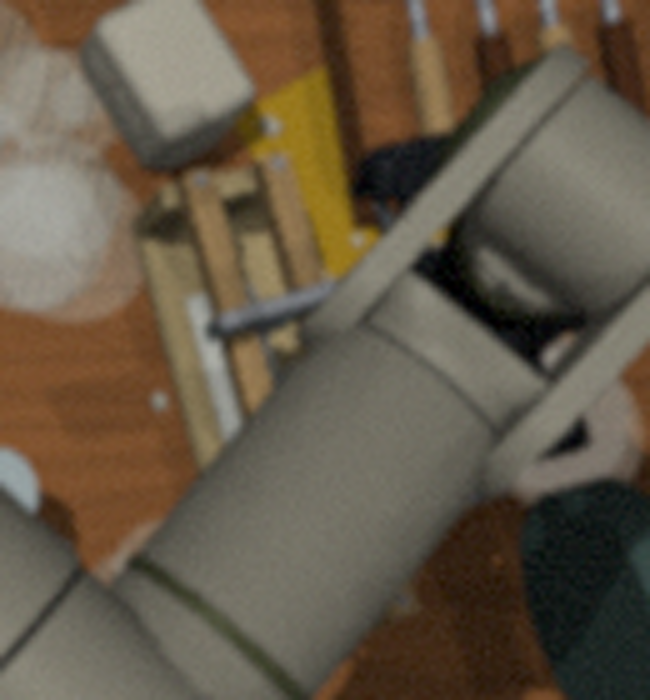

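The rest hangs above the rack with its stem at crop (375,185)-(400,275), between the short and long rests. I'll measure where its foot is.

```bash
python3 - <<'E'
from h import *
np.set_printoptions(precision=4,suppress=True)
crop('s10',120,55,170,105,12,'s10d')
s=load('s10')
for u,v in((135,78),(137,83),(139,89),(140,93),(146,74),(150,78)): print(u,v,pt(s,u,v))
E
```

```text
135 78 [ 0.5336 -0.3473  0.2777]
137 83 [ 0.5321 -0.3458  0.2595]
139 89 [ 0.529 -0.35   0.233]
140 93 [ 0.529  -0.3504  0.2172]
146 74 [ 0.5222 -0.2906  0.3159]
150 78 [ 0.5178 -0.28    0.3054]
```

View pics/s10d.png

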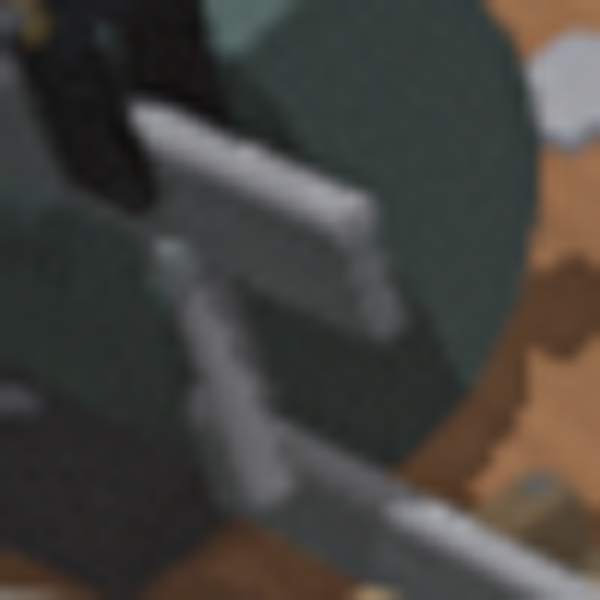

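```bash
python3 -m crank '{"offset": [[6,3,5],[4,2,20],[3,1,25],[2,0,20],[0,0,8],[0,0,0]], "turn": [-0.003,0,0,0,0,0]}'
python3 - <<'E'
from h import *
np.set_printoptions(precision=4,suppress=True)
plan([.545,-.36,.1932],.21,1)
s=robot.state();w,x,y,z=s['ee_rot'];print(Rn.from_quat([x,y,z,w]).apply([0,0,1]),s['force'])
shot('scene','s11');crop('s11',80,60,200,150,6,'s11c')
E
```

```text
time: 17.05
eef_pos: [0.549, -0.3575, 0.2868]
ee_rot: [0.007, 0.994, 0.107, -0.031]
force: [0.3, -0.1, -4.4]
grip_width: 0.133
pos [ 0.549  -0.3575  0.2868] yaw 0.2147 dW [ -4.   -2.5 -93.6] turn 0.0047
{'offset': [[np.float64(-4.4), np.float64(1.6), np.float64(93.6)]], 'turn': [np.float64(0.005)]}
[-0.0598 -0.0197 -0.998 ] [ 0.2579 -0.0703 -4.3812]
```

View pics/s11c.png

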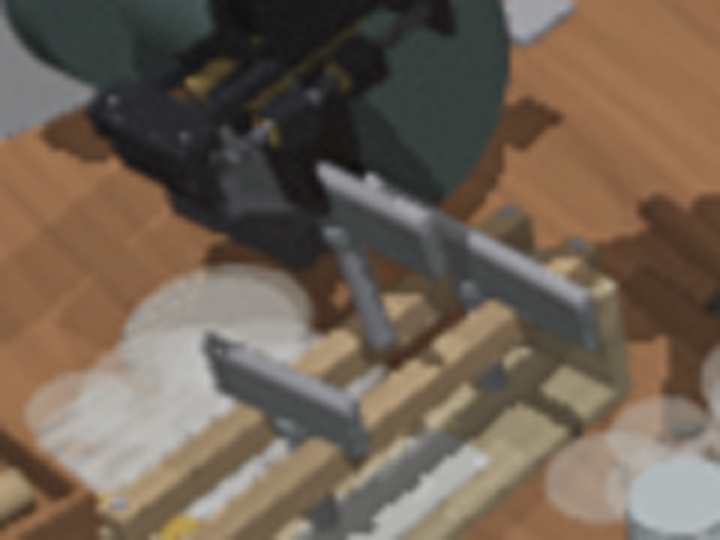

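The foot, at crop (383,342), is just above the gap between the rails. I'll compute its position in the rack frame.

```bash
python3 - <<'E'
from h import *
np.set_printoptions(precision=4,suppress=True)
s=load('s11');a=.21;R=np.array([[np.cos(a),np.sin(a)],[-np.sin(a),np.cos(a)]])
f=lambda P:R@(P[:2]-[.5579,-.3556])
for u,v in((143.6,116.8),): 
    P=onz(s,u,v,.124);print('foot',P,f(P))
for u,v in((137,102),(139,107),(141,111),(143,115)):
    P=pt(s,u,v);print(P,f(P-[.005,.005,0]))
# gap in scene: rail edges
for u,v in((147,109.5),(150,121)): P=onz(s,u,v,.11);print('rail',P,f(P))
for k in(-.021,): 
  for y in(-.037,-.017,0,.017,.037): print(y,proj(s,[*(R.T@[k,y]+[.5579,-.3556]),.11]))
E
```

```text
foot [ 0.5386 -0.3504  0.124 ] [-0.0178  0.0091]
[ 0.5465 -0.3516  0.1901] [-0.0162  0.0024]
[ 0.5455 -0.3493  0.1705] [-0.0167  0.0049]
[ 0.5418 -0.3509  0.1506] [-0.0207  0.0041]
[ 0.5385 -0.3516  0.131 ] [-0.0241  0.0041]
rail [ 0.5017 -0.3905  0.11  ] [-0.0622 -0.0224]
rail [ 0.5278 -0.3334  0.11  ] [-0.0248  0.028 ]
-0.037 (np.float64(135.40263500830685), np.float64(114.28561898445254))
-0.017 (np.float64(139.60020308056505), np.float64(116.51564237389432))
0 (np.float64(143.2021554103227), np.float64(118.42923562711641))
0.017 (np.float64(146.8358058056548), np.float64(120.35966897117544))
0.037 (np.float64(151.15184108684073), np.float64(122.65262990975114))
```

```bash
python3 - <<'E'
from h import *
s=load('s11');a=.21;R=np.array([[np.cos(a),np.sin(a)],[-np.sin(a),np.cos(a)]])
k=14;u0,v0=120,90
im=cv2.resize(cv2.cvtColor(s['img'][v0:v0+45,u0:u0+55],cv2.COLOR_RGB2BGR),None,fx=k,fy=k,interpolation=cv2.INTER_CUBIC)
for y in(-.037,-.017,.017,.037):
    q=[proj(s,[*(R.T@[x,y]+[.5579,-.3556]),.11]) for x in(-.08,.03)]
    q=[(int((u-u0+.5)*k),int((v-v0+.5)*k)) for u,v in q];cv2.line(im,q[0],q[1],(0,255,0),1)
cv2.imwrite('pics/s11e.png',im)
E
```

```text
(no output)
```

View pics/s11e.png

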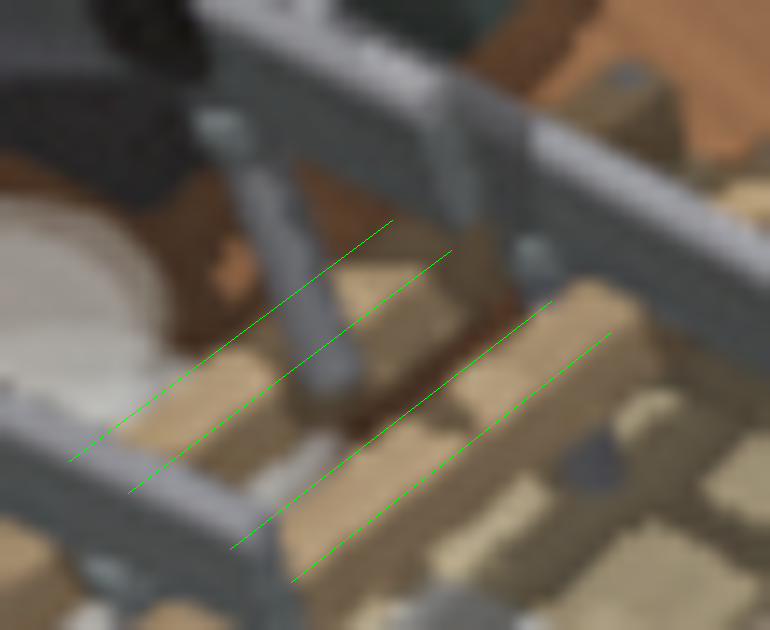

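The foot is centred in the gap to about 2-3 mm. I'll lower it with a small correction, watching the force.

```bash
python3 -m crank '{"offset": [[1,2.5,5],[1,0,14],[1,0,16],[1,0,16],[1,0,12],[0,0,0]], "turn": [0.004,0,0,0,0,0]}'
python3 - <<'E'
from h import *
plan([.545,-.36,.1932],.21,1)
print(robot.state()['force'],robot.state()['wrist_torque'])
shot('scene','s12');crop('s12',80,60,200,150,6,'s12c')
E
```

```text
time: 17.85
eef_pos: [0.5511, -0.3607, 0.2212]
ee_rot: [0.008, 0.994, 0.105, -0.03]
force: [-0.2, 0.0, -4.5]
grip_width: 0.13
pos [ 0.5511 -0.3607  0.2212] yaw 0.2099 dW [ -6.1   0.7 -28. ] turn -0.0001
{'offset': [[np.float64(-5.8), np.float64(-2.0), np.float64(28.0)]], 'turn': [np.float64(-0.0)]}
[-0.15372223  0.01566953 -4.5355664 ] [-0.05240745 -0.05740932  0.03596624]
```

View pics/s12c.png

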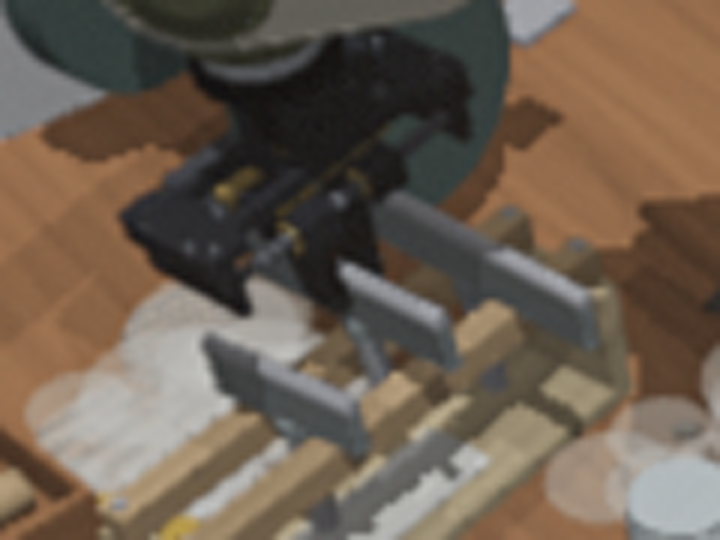

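The stem is in the gap and nothing is touching. I'll lower on gently.

```bash
python3 -m crank '{"offset": [[0.3,0,8],[0.3,0,8],[0,0,5],[0,0,0]], "turn": [0,0,0,0]}'
```

```text
time: 18.4
eef_pos: [0.5508, -0.3614, 0.2006]
ee_rot: [0.009, 0.994, 0.105, -0.029]
force: [-0.2, -0.4, -3.8]
grip_width: 0.135
```

```bash
python3 -m crank '{"offset": [[0,0,2],[0,0,2],[0,0,2]], "turn": [0,0,0]}'
```

```text
time: 18.77
eef_pos: [0.5506, -0.3617, 0.1949]
ee_rot: [0.009, 0.994, 0.105, -0.028]
force: [0.3, -1.0, -3.8]
grip_width: 0.127
```

```bash
python3 -m crank '{"offset": [[0,0,1.5],[0,0,1.5]], "turn": [0,0]}'
python3 -m crank '{"offset": [[0,0,1.5],[0,0,1.5]], "turn": [0,0]}'
```

```text
time: 19.02
eef_pos: [0.5505, -0.3615, 0.1938]
ee_rot: [0.01, 0.994, 0.105, -0.028]
force: [-2.9, 4.9, 9.5]
grip_width: 0.135
time: 19.27
eef_pos: [0.5504, -0.3614, 0.1938]
ee_rot: [0.011, 0.994, 0.105, -0.027]
force: [-2.8, 3.9, 5.2]
grip_width: 0.131
```

It seats at TCP z 0.1938, against 0.1932 expected. I'll look once, then release.

```bash
python3 -m crank '{"offset": [[0,0,0],[0,0,0],[0,0,0],[0,0,0]], "turn": [0,0,0,0]}' 34 10
python3 - <<'E'
from h import *
shot('scene','s13');crop('s13',80,60,200,150,6,'s13c')
E
```

```text
time: 19.77
eef_pos: [0.5508, -0.362, 0.1948]
ee_rot: [0.013, 0.994, 0.105, -0.026]
force: [-0.2, -0.7, -0.1]
grip_width: 0.384
```

View pics/s13c.png

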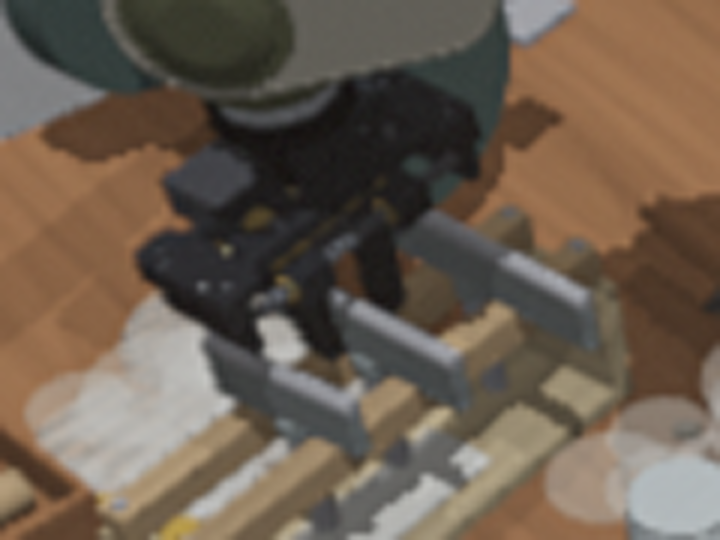

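Released, and the rest stands across both rails. I'll retract straight up.

```bash
python3 -m crank '{"offset": [[-0.3,0,-6],[-0.8,0,-14],[-1,0,-20],[-1,0,-30],[-1,0,-40],[-50,-20,-10],[-60,-20,0],[-40,-20,0]], "turn": [0,0,0,0,0,0,0,0]}'
python3 - <<'E'
from h import *
np.set_printoptions(precision=4,suppress=True)
shot('scene','s14');crop('s14',80,60,300,220,3.5,'s14c');t=shot('top','t14');crop('t14',200,90,460,230,3,'t14c')
print(robot.state()['eef_pos'],robot.state()['force'])
s=load('s14')
E
```

```text
time: 20.82
eef_pos: [0.3916, -0.3313, 0.3316]
ee_rot: [0.016, 0.994, 0.106, -0.024]
force: [0.7, -0.8, -0.4]
grip_width: 0.385
[ 0.3907 -0.3307  0.3323] [0.83   0.9387 0.3473]
```

View pics/s14c.png

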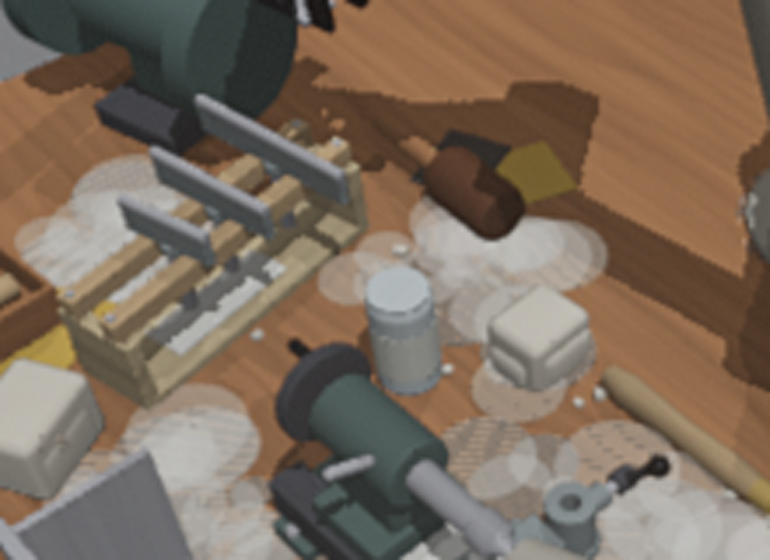

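View pics/t14c.png

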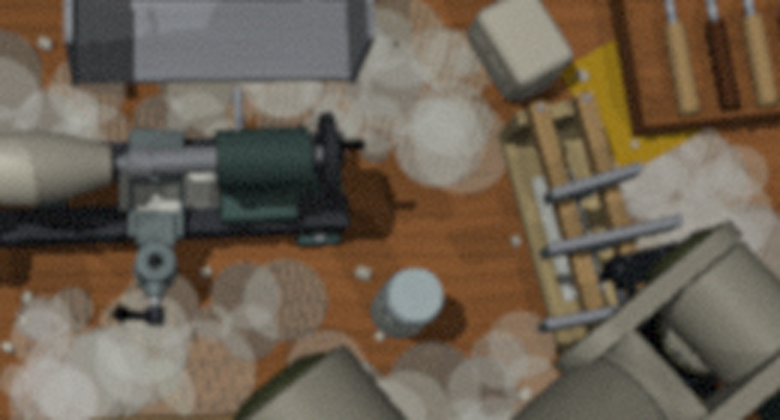

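The rest hangs level between the two others, at crop (610,235) in the top view. The lever is slack and the banjo seated. A last numeric check follows.

```bash
python3 - <<'E'
from h import *
np.set_printoptions(precision=4,suppress=True)
t=load('t14');vv,uu=np.mgrid[0:384,0:512]
z=t['z_map'];c=np.stack([(uu-t['cx'])/t['fx']*z,(vv-t['cy'])/t['fy']*z,z],-1);P=((c-t['t'])@t['R'])
a=.21;R=np.array([[np.cos(a),np.sin(a)],[-np.sin(a),np.cos(a)]])
m=(uu>365)&(uu<450)&(vv>130)&(vv<190)&(z>0)&(P[...,2]>.133)&(P[...,2]<.17)
q=(P[m][:,:2]-[.5579,-.3556])@R.T;h=P[m][:,2]
for nm,k in(('rest',abs(q[:,0]+.021)<.03),('short',abs(q[:,0]-.05)<.03)):
    w=q[k];print(nm,len(w),(w.min(0)+w.max(0))/2,w.min(0),w.max(0),np.polyfit(w[:,1],w[:,0],1),np.median(h[k]))
s=load('s14');print('knob',pt(s,268,193),onz(s,267.8,192.8,.133))
G0,G1=[load(n)['img'].mean(2).astype(np.float32) for n in('s4','s14')]
for u0,v0,u1,v1 in((256,182,280,204),(176,130,206,170),(215,140,255,175)):print(cv2.phaseCorrelate(G0[v0:v1,u0:u1].copy(),G1[v0:v1,u0:u1].copy()))
E
```

```text
rest 190 [-0.0105 -0.0035] [-0.0169 -0.0792] [-0.004   0.0722] [ 0.0005 -0.0117] 0.14820227886051635
short 132 [ 0.0506 -0.0006] [ 0.0418 -0.0533] [0.0595 0.0522] [-0.0729  0.0503] 0.1479478115311361
knob [0.4702 0.1762 0.1395] [0.4663 0.1718 0.133 ]
((0.03513846921130259, 0.3020004009612549), 1.0459301202661462)
((-0.008877610987021, -0.05946880790483888), 0.968571436603864)
((-0.018223140699891616, -0.1101453199792033), 0.8308308429188198)
```

```bash
python3 -c "
from h import *
print(robot.sign_off());print(robot.state()['time'])"
```

```text
the job is handed in; nothing more can be done
None
the job is handed in; nothing more can be done
```

The freed rest is hanging in the rack, and I handed the job in at about 21 s. No verdict was reported.

**What I did**
- **Lever:** I pushed the lock lever over to its slack stop.
- **Freeing the rest:** I gripped the bar and worked it out with twists of about ±0.3 rad. The lift at the wrist stayed near 25 N, with a highest reading of 27.5 N. The grip let go after about 14 mm, and the rest then lifted straight out of the socket.
- **Hanging it:** I carried it to the free space between the short and long rests, lowered it until it touched, and released it.

**Last checks from the images**

| Check | Measured |
|---|---|
| Rest along the rack | x about -11 mm |
| Rest across the gap | y about -3.5 mm |
| Bar top over the bench | about 148 mm (150 nominal when hung) |
| Bar squareness to the rails | within about 0.01 rad |
| Gap to the short rest, centre to centre | about 60 mm |

The lever still reads fully slack, and the short rest is where it was. The long rest, tin and other bystanders looked unmoved by eye.

**What disagreed or went imperfectly**
- **Cameras:** the two cameras disagreed by a few mm on the rack's position.
- **Rack position:** the rest ended about 10 mm along the rack from my -21 mm target, still well inside the limit.
- **Tool tilt:** the tool picked up about 0.06 rad of tilt from the loads during the work, and the rest levelled on release.
- **Lever image check:** the final before/after comparison around the lever showed a 0.3 px shift. I put this down to the bar no longer being in that crop but did not confirm it. An earlier comparison, partway through the lift, showed almost no shift.

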